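Put the brass sample board on the inspection easel and bring up the light

ROBOT

A 6-joint arm with a two-finger parallel gripper is mounted at the origin on the work surface. World frame = base frame: x ahead of the robot, y to its left, z up, the work surface at z = 0. Lengths are in m, angles in degrees, forces in N, time in s.
With the tool pointing down it reaches from about 0.3 to 0.75 m from the base axis. Payload 8.5 kg.
Tool frame: the origin (TCP) lies at the very end of the fingers, on their centre line; the grasp point (between the pads) lies 19 mm behind it; z points along the fingers, y is the direction in which the jaws open and shut (so a half turn about z gives the same grasp; the last joint's range is limited). The gripper opens to 85 mm and grips with 20 to 120 N. Pads are 22 mm wide; open, the fingers measure 114 mm over their backs; the gripper's body (76 mm by 85 mm) begins 54 mm behind the grasp point. The pads swing forward as they close: fully open they stand 13 mm farther back than shut.
Start: joints at [57.279, 21.807, 74.336, -0, 83.858, -12.336], TCP at [0.192, 0.516, 0.231] pointing down, gripper open.
Joint ranges: [-178.18, 178.18], [-50.72, 133.34], [12.68, 142.11], [-81.47, 261.47], [9.98, 163.14], [-165.26, 165.26]. Speed limits (degrees/s): [136.94, 136.94, 180, 180, 180, 180].

INTERFACE

Orientations are given as a 3x3 rotation matrix whose columns are the frame's x, y, z axes.
In Python, from rig import env, vision, close_job, spotter gives the robot as it stands. The module is installed in compiled form; this text tells all that it offers.
- The arm moves only by the tool jog_arm, never from a script. Its argument "plan" is a list that holds one entry, the list of rows, each a list of 6 numbers: the shift along the tool's x, y, z in units of 40 mm (1.0 is 40 mm), then the turn, a rotation vector about the tool's x, y, z in units of 0.15 rad (1.0 is 0.15 rad). A call has 1 to 10 rows; each row shifts and turns the commanded pose from where the row before left it, along the tool's axes as they then stand; what a row does not reach is not made up. A row lasts 1/10 s, in which the tool goes at most 50 mm and 8.59 degrees, less where a joint would pass 70% of its speed; a pose out of reach is approached as far as the arm can. A call with a number of a shift or a turn outside -1 to 1 is refused whole. A call with a gripper value outside its range is refused whole. "grip" is the opening, from -1 (shut) to 1 (fully open), set as the call begins (left out, the last holds). The fingers move at their own pace and stop on an object; "squeeze" is the grip in N (left out, the last holds). Time passes only in rows, so rows that do not move let the fingers close. It gives the time, the measured TCP pose, the force and the opening at its end, in the units of the state.
- env.observe(): the state, without advancing time (a new reading comes with each control period).
- vision.get_image(name): name is "scene" or "top" or "wrist"; returns (picture, depth): 384x512x3 uint8, red, green, blue; 384x512 float32, m along the optical axis (not along the pixel's ray), 0 where there is no reading.
- vision.camera_info(name): a dict with "fx", "fy", "cx", "cy" (pixels), "k1" (the pictures are not rectified: a ray, as slopes to the right and down, at radius r is drawn at 1 + k1 r^2 times it, then the intrinsics apply), "rvec" (rotation vector, rad) and "tvec" (3), from world to camera coordinates, as OpenCV has them. Camera axes: x right, y down, z forward; pixel columns grow to the right and rows downward; lengths in m; the calibration is good to about 2 mm. A picture is of the moment at which its call begins: read the wrist's pose just before it. camera_info takes no time and is no camera call; for the wrist camera it gives the pose at the moment of the call.
- close_job(): hands the job in, once; it reports no verdict.
Trained networks look in the newest picture that a camera, given by its name, has taken for a name from the list of things; names that differ only in an ending like _2 or _b are one class to them, and where a whole thing is asked for, a point or a joint stands for the part that bears it (a point fixed in the world has none). Each returns a list of dicts, best first, with "score" (0 to 1); they miss things now and then, are a little off and sometimes report something else, mostly with a low value. They report only what shows in the picture. A call takes as long as a camera call. They do not tell look-alikes from the thing itself.
- spotter.trace(camera, query): "pixels" (384x512 bool, what is visible of it) and "rect" ([left, top, right, bottom] in pixels, round what is visible of it).
The state is a dict: "time_s": time; "q": joint angles; "qvel": joint speeds; "joint_efforts": joint torques, N m; "position": TCP position; "tool_rot": TCP orientation; "ft_force": force on the tool from outside, world axes, zero at the start; "wrist_torque": the same for the moment, N m; "grip_width": finger opening in m.
Only numpy, scipy, OpenCV 4.12 (cv2) and the standard library are available. Lean on these libraries where they do the work, as an engineer would, in place of code of your own. Each camera call takes 0.05 s, during which the arm holds its last target.

TASK

Take the blue-faced board with the brass samples by its handle and lay it on the sloped inspection easel: flat against the slope, its long lower edge against the ledge, centred sideways on the narrow bed. Keep hold of it until it lies on the slope, do not let it drop there; then let go and slide the grip of the lamp dimmer until it is level with the green mark. Leave the other board and everything else on the bench alone.

Things in the scene. Friction and masses are not known exactly. Their poses are not given: they have to be found in the camera images.
- board_blue: Loose wooden board, 90 (x) by 150 (y) by 10 mm thick, 0.15 to 0.31 kg; blue face with flat brass rings. Origin: centre of its underside, z out of the face. Amid the face an upright light-wood handle, 14 mm wide (x), 70 mm long (y), from 10 to 49 mm above the origin. Same either way round (half turn about z). Starts flat on the table, nearer or farther than the grey board.
- board_grey: The other board: same shape, size and handle, but grey face with steel discs. Must stay where it is.
- easel_bed: Fixed sloped bed of the easel: aluminium slab, 56 mm wide (y). Origin on its upper face, 120 mm over the table; x up the slope (away from the robot), y level, z square out of the face, which is sloped 0.56 rad and looks up and towards the robot; it runs from x = -45 to +50 mm. A well placed board has its origin at this origin, z along this z, y along this y, and overhangs 47 mm each side.
- easel: The whole easel, fixed, turned up to 0.35 rad about the vertical: dark foot plate 120 mm square, 14 mm thick, with a 30 mm square column carrying the bed. A white ledge, 8 mm thick and 90 mm wide, crosses the bed's low edge: inner face at the bed's x = -45 mm, standing 9 mm out of the bed's face. Origin: centre of the foot's underside, straight below the bed's origin.
- dimmer (a joint): Position of the dimmer grip along its track, 0 to 0.12 m, growing towards the track's +y. At 0.085 the grip is level with the green mark; it starts between 0 and 0.04. Stays where it is left; about 1.5 N of friction, slight damping.
- dimmer_top (a point): Centre of the top of the black dimmer grip, 54.5 mm above the table. The grip is a block 28 mm (x) by 20 mm (y, along the track) by 40 mm tall, on a fixed white housing 40 mm wide, 170 mm long, 14 mm high lying on the table. y is the sliding direction (turned up to 0.4 rad from world y).
- dimmer_mark (a point): Centre of the green mark painted across the dimmer housing, 20 mm long along the track like the grip, 14.5 mm above the table; axes as dimmer_top. The grip is right when its centre is level with this along the track.
- bottle: Bystander: glass bottle with blue cap, 44 mm across, 125 mm high; origin under its centre.
- tub: Bystander: clear tub with white lid, 84 mm across, 55 mm high; origin under its centre.
- hammer: Bystander: small hammer lying flat, 200 mm long (x); origin under its middle.
- tool_cup: Bystander: wooden cup 68 mm across with tools standing in it, about 175 mm high in all; origin under its centre.
- doming_block: Bystander: steel cube of 55 mm; origin under its centre.
- pliers: Bystander: pliers lying flat, 135 mm long (x), 15 mm high; origin under their middle.
Things that resemble listed ones, but are neither listed nor needed, are in the scene too. Leave any purple look-alike of the board_blue alone.

How it is judged:
By the outcome, as a careful person would: the job done as asked, in the order asked, and still so for the second after the job is handed in, with the robot touching nothing.
It also fails if it takes over 54 s, if anything falls off the work surface, if the arm or the gripper's body presses on something with over 40 N, if the wrist force passes 120 N, or if a joint passes its speed limit or range.

## Working session

There is one attempt and no reset: what is moved stays moved. The work goes in short steps, Python scripts to look and compute and a tool call to move; the robot and the scene stay as the last step left them, time stands still between calls to the robot, and variables do not carry over. Pictures are saved under pics/ and viewed, and the job is handed in when it is done.

Besides the shell and the picture viewer there is one more tool, called after "Request:" as a command line: name --argument value ..., lists and objects as JSON in quotes. jog_arm: Moves the arm, as the interface text tells. Its arguments: {"type":"object","properties":{"plan":{"type":"array"},"grip":{"type":"number"},"squeeze":{"type":"number"}},"required":["plan"]}

```bash
mkdir -p pics; ls; cat > h.py <<'E'
import numpy as np, cv2
from rig import env, vision, close_job, spotter
def cam(n):
    c=vision.camera_info(n);R=cv2.Rodrigues(np.array(c['rvec'],float))[0];t=np.array(c['tvec'],float).ravel();return c,R,t
def rays(c,uv):
    uv=np.atleast_2d(uv).astype(float)
    K=np.array([[c['fx'],0,c['cx']],[0,c['fy'],c['cy']],[0,0,1]])
    return cv2.undistortPoints(uv[:,None],K,np.array([c['k1'],0,0,0.]))[:,0]
def pts(n,depth,mask,ct=None):
    c,R,t=ct or cam(n)
    v,u=np.nonzero(mask&(depth>0));d=depth[v,u]
    s=rays(c,np.c_[u,v]);P=np.c_[s*d[:,None],d]
    return (P-t)@R, np.c_[u,v]
def proj(n,P,ct=None):
    c,R,t=ct or cam(n)
    K=np.array([[c['fx'],0,c['cx']],[0,c['fy'],c['cy']],[0,0,1]])
    return cv2.projectPoints(np.atleast_2d(P).astype(float),R,t,K,np.array([c['k1'],0,0,0.]))[0][:,0]
def atz(n,uv,z,ct=None):
    c,R,t=ct or cam(n)
    s=rays(c,uv);d=np.c_[s,np.ones(len(s))]@R;C=-R.T@t
    return C+d*((z-C[2])/d[:,2])[:,None]
def save(n,im): cv2.imwrite('pics/'+n+'.png',im[...,::-1])
E
python3 - <<'E'
from h import *
for n in ['scene','top','wrist']:
    im,d=vision.get_image(n);save(n+'0',im);np.savez('f_'+n,im=im,d=d)
    c,R,t=cam(n);print(n,c['fx'],c['k1'],-R.T@t,R[2])
E
```

```text
pics
scene 488.52717332807816 -0.1591375184690877 [ 0.8477069  -0.59013524  1.22143081] [-0.28093946  0.42612597 -0.85993585]
top 440.06659154944487 -0.06769052134886545 [ 0.39403243 -0.01007644  1.39611537] [ 0.08157985 -0.01292867 -0.99658295]
wrist 267.6537178856328 -0.06221263508791279 [0.12707423 0.53930546 0.373059  ] [ 0.25302324 -0.09464973 -0.96281913]
```

View pics/scene0.png

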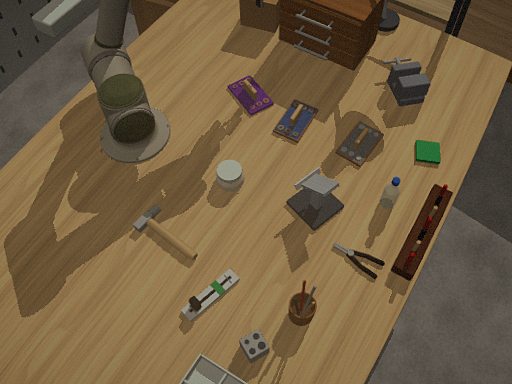

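View pics/top0.png

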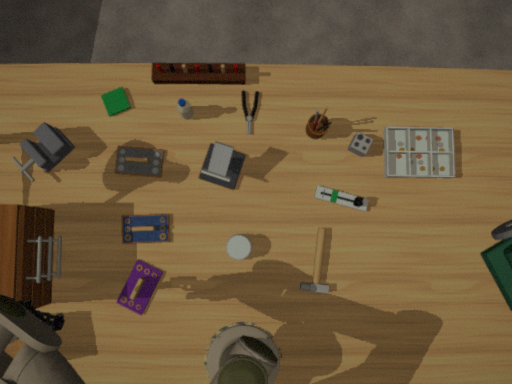

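View pics/wrist0.png

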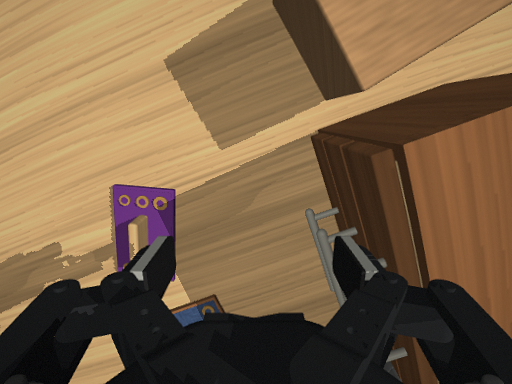

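The top picture shows three board-like things: purple at (141,287), blue with brass rings at (146,229), and grey with steel discs at (140,162). The one at (146,229) fits the description; it is at (297,120) in the scene view. The easel is at (222,165) and the dimmer at (342,198). I'll confirm with a crop and measure.

```bash
python3 - <<'E'
from h import *
out={}
for n in ['top','scene']:
    im,d=vision.get_image(n);ct=cam(n);M={'im':im,'d':d}
    ov=im.copy()
    for q in ['board_blue','board_grey','easel_bed','easel','dimmer','dimmer_top','dimmer_mark']:
        r=spotter.trace(n,q)
        for i,k in enumerate(r[:3]):
            m=np.array(k['pixels']);P,_=pts(n,d,m,ct)
            print(n,q,i,round(k['score'],2),np.round(k['rect']),m.sum(),np.round(np.median(P,0),3) if len(P) else '', np.round(np.percentile(P[:,2],[5,95]),3) if len(P) else '')
            M[q+str(i)]=m
    np.savez('m_'+n,**M)
im=np.load('m_top.npz')['im'];a=cv2.resize(im[195:320,100:200],None,fx=4,fy=4,interpolation=cv2.INTER_CUBIC)
save('crop_blue',a)
e=cv2.resize(im[130:195,190:260],None,fx=6,fy=6,interpolation=cv2.INTER_CUBIC);save('crop_easel',e)
im=np.load('m_scene.npz')['im'];e=cv2.resize(im[160:330,170:360],None,fx=4,fy=4,interpolation=cv2.INTER_CUBIC);save('crop_sc',e[:600])
E
```

```text
top board_blue 0 0.94 [115. 259. 163. 312.] 1383 [0.228 0.322 0.012] [0.006 0.048]
top board_blue 1 0.84 [123. 214. 172. 242.] 1322 [0.409 0.307 0.012] [0.007 0.048]
top board_grey 0 0.65 [117. 146. 164. 178.] 1354 [0.619 0.332 0.012] [0.006 0.048]
top easel_bed 0 0.64 [198. 140. 234. 185.] 675 [0.606 0.071 0.119] [0.097 0.144]
top easel 0 0.68 [199. 140. 242. 194.] 1514 [0.602 0.067 0.019] [0.009 0.141]
top easel 1 0.56 [239.  95. 259. 135.] 254 [ 0.793 -0.014  0.012] [0.006 0.018]
top dimmer 0 0.59 [354. 197. 363. 206.] 80 [ 0.497 -0.352  0.053] [0.023 0.059]
top dimmer 1 0.58 [119. 212. 168. 240.] 1339 [0.408 0.308 0.012] [0.006 0.048]
top dimmer_top 0 0.42 [358. 195. 362. 207.] 72 [ 0.498 -0.352  0.053] [0.027 0.059]
top dimmer_mark 0 0.67 [315. 184. 369. 209.] 686 [ 0.507 -0.305  0.015] [0.008 0.053]
scene board_blue 0 0.74 [272. 101. 319. 142.] 1076 [0.417 0.298 0.011] [0.003 0.046]
scene board_blue 1 0.73 [230.  74. 275. 118.] 973 [0.237 0.316 0.01 ] [0.004 0.046]
scene easel_bed 0 0.61 [296. 166. 340. 197.] 653 [0.605 0.068 0.115] [0.094 0.144]
scene easel 0 0.87 [289. 168. 344. 228.] 1967 [0.617 0.058 0.016] [0.009 0.139]
scene easel 1 0.38 [334. 240. 384. 282.] 449 [ 0.799 -0.015  0.011] [0.003 0.016]
scene easel 2 0.2 [296. 167. 340. 196.] 664 [0.605 0.069 0.114] [0.092 0.144]
scene dimmer 0 0.59 [188. 294. 203. 311.] 136 [ 0.504 -0.359  0.051] [0.015 0.057]
scene dimmer_top 0 0.59 [185. 294. 203. 311.] 126 [ 0.504 -0.36   0.051] [0.024 0.057]
scene dimmer_top 1 0.27 [182. 270. 238. 325.] 1022 [ 0.513 -0.313  0.014] [0.008 0.052]
scene dimmer_mark 0 0.76 [183. 270. 240. 322.] 1073 [ 0.513 -0.31   0.014] [0.004 0.052]
scene dimmer_mark 1 0.31 [276. 100. 318. 141.] 1002 [0.416 0.298 0.011] [0.005 0.046]
scene dimmer_mark 2 0.16 [239. 332. 269. 364.] 641 [ 0.687 -0.371  0.054] [0.014 0.058]
```

View pics/crop_blue.png

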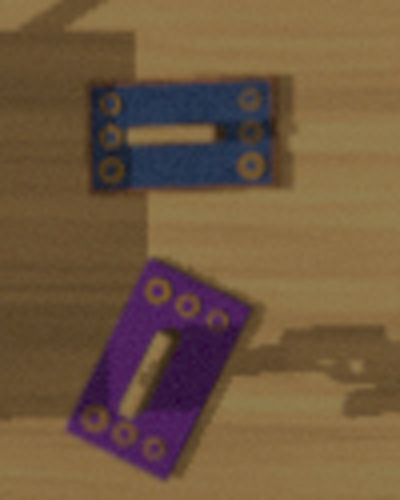

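View pics/crop_easel.png

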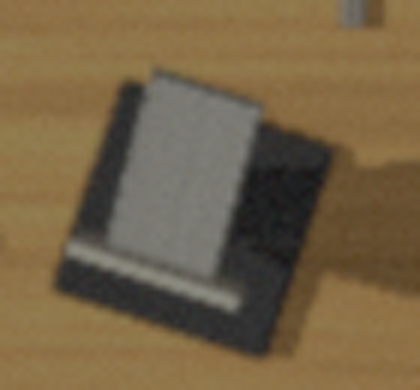

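View pics/crop_sc.png

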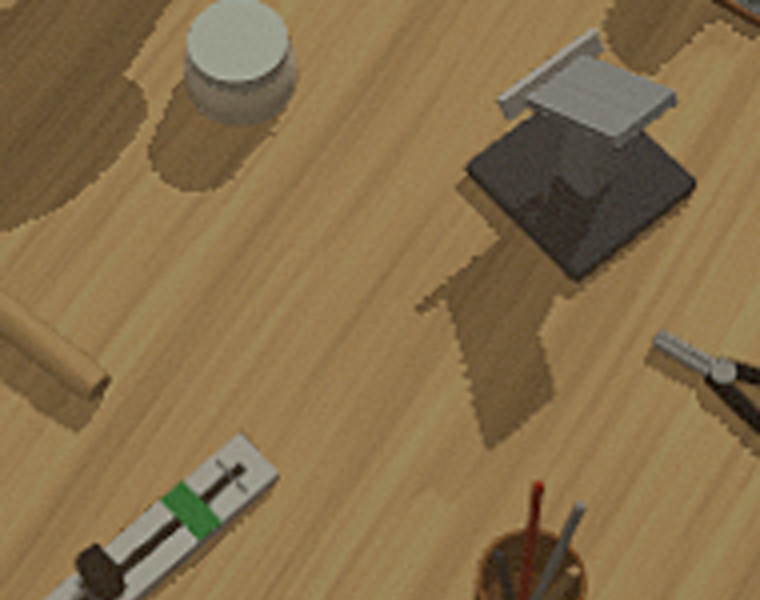

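The enlarged crop confirms it: the upper board at top (146,229) is blue with brass rings. The lower one, at (141,287), is the purple look-alike. The easel's upslope side points away from the robot and to the right, with the white ledge on the near side. Next I'll fit the poses.

```bash
cat > fit.py <<'E'
from h import *
from scipy.optimize import least_squares
def rect_xy(P):
    (cx,cy),(w,h),a=cv2.minAreaRect((P[:,:2]*1000).astype(np.float32)); 
    if w<h: w,h,a=h,w,a+90   # a: dir of long side
    return np.round([cx,cy,w,h,a],1)
def blue(im):
    hsv=cv2.cvtColor(im,cv2.COLOR_RGB2HSV);return (hsv[...,0]>100)&(hsv[...,0]<122)&(hsv[...,1]>80)
def green(im):
    hsv=cv2.cvtColor(im,cv2.COLOR_RGB2HSV);return (hsv[...,0]>45)&(hsv[...,0]<85)&(hsv[...,1]>100)
def fillhull(m):
    c=cv2.findContours(m.astype(np.uint8),cv2.RETR_EXTERNAL,cv2.CHAIN_APPROX_NONE)[0];return max(c,key=len)[:,0]
E
python3 - <<'E'
from fit import *
for n in ['top','scene']:
    f=np.load('m_%s.npz'%n);im,d=f['im'],f['d'];ct=cam(n)
    b=f['board_blue1'] if n=='top' else f['board_blue0']
    print(n,'mask rect',rect_xy(atz(n,fillhull(b),.010,ct)))
    bb=blue(im)&cv2.dilate(b.astype(np.uint8),np.ones((5,5))).astype(bool)
    print(' blue px rect',bb.sum(),rect_xy(atz(n,fillhull(cv2.morphologyEx(bb.astype(np.uint8),cv2.MORPH_CLOSE,np.ones((9,9)))),.010,ct)))
    P,_=pts(n,d,b,ct);h=P[P[:,2]>.035];print(' handle',len(h),rect_xy(h),np.round(np.median(h[:,2]),4),h.mean(0))
    m=f['dimmer_mark0']; 
    g=green(im)&cv2.dilate(m.astype(np.uint8),np.ones((5,5))).astype(bool)
    G=atz(n,np.argwhere(g)[:,::-1],.0145,ct);print(' green',g.sum(),np.round(G.mean(0),4),rect_xy(G))
    P,_=pts(n,d,m,ct);ho=P[(P[:,2]>.010)&(P[:,2]<.018)];print(' housing',rect_xy(ho))
    t=P[P[:,2]>.045];print(' grip',len(t),t.mean(0),rect_xy(t),np.median(t[:,2]))
    P,_=pts(n,d,f['easel_bed0'],ct)
    # plane RANSAC-ish
    Q=P[(P[:,2]>.085)]
    for _ in range(6):
        c=Q.mean(0);nv=np.linalg.svd(Q-c)[2][2];nv*=np.sign(nv[2]);r=(P-c)@nv;Q=P[(abs(r)<.005)]
    print(' bed',len(P),len(Q),'c',c,'n',nv,'slope',np.arccos(nv[2]),'yaw',np.degrees(np.arctan2(-nv[1],-nv[0])))
    P,_=pts(n,d,f['easel0'],ct);fo=P[(P[:,2]>.008)&(P[:,2]<.02)];print(' foot',rect_xy(fo),np.median(fo[:,2]))
E
```

```text
top mask rect [409.3 308.1 151.8  87.3  92.9]
 blue px rect 639 [409.  311.6 137.3  76.8  92.9]
 handle 104 [409.6 309.4  71.8  12.3  90.7] 0.049 [0.41014087 0.30995066 0.04865726]
 green 68 [ 0.5161 -0.2872  0.0145] [ 505.6 -317.9   88.7   36.4   72. ]
 housing [ 508.7 -308.5  170.1   40.3   75.1]
 grip 58 [ 0.49590916 -0.35421487  0.05383625] [ 496.  -354.7   25.    21.2  162.1] 0.05401074615086156
 bed 671 568 c [0.60935282 0.07096293 0.12128426] n [-0.48994096  0.1595827   0.85702463] slope 0.5413290113570857 yaw -18.04137379987137
 foot [607.5  72.4 119.8 119.1  72.3] 0.014205609247232983
scene mask rect [413.2 307.3 157.   93.   93.1]
 blue px rect 290 [411.2 309.8 136.4  77.6  92.6]
 handle 94 [411.8 308.1  69.5  16.   95.7] 0.0468 [0.41320458 0.30420379 0.04593705]
 green 99 [ 0.519  -0.2854  0.0145] [ 518.9 -285.3   38.6   18.6  166.7]
 housing [ 511.9 -309.1  168.1   42.6   75.7]
 grip 86 [ 0.50133143 -0.35784497  0.05251697] [ 500.4 -356.9   25.1   20.9  163.8] 0.0522409032968003
 bed 652 529 c [0.61062588 0.06917826 0.11920416] n [-0.50402388  0.14056736  0.85217413] slope 0.5506700016019643 yaw -15.583269464619866
 foot [611.9  69.4 119.8 119.4  71.7] 0.012986943380416394
```

```bash
cat > plan.py <<'E'
from h import *
from scipy.spatial.transform import Rotation as Ro, Slerp
def rows(targets, start=None, vmax=1.0, wmax=1.0, dec=2):
    """targets: list of (p,R,[vmax scale]); prints rounded tool-frame rows"""
    s=env.observe(); p=np.array(s['position']);R=Ro.from_matrix(np.array(s['tool_rot']))
    if start is not None: p,R=start[0],Ro.from_matrix(start[1])
    out=[]
    for T in targets:
        tp,tR=np.array(T[0],float),Ro.from_matrix(T[1]); sc=T[2] if len(T)>2 else 1.
        n=max(1,int(np.ceil(max(np.linalg.norm(tp-p)/(.04*sc*.95),(R.inv()*tR).magnitude()/(.15*sc*.95)))))
        p0,R0=p,R; rv=(R0.inv()*tR).as_rotvec()
        for i in range(1,n+1):
            gp=p0+(tp-p0)*i/n; gR=R0*Ro.from_rotvec(rv*i/n)
            r=np.r_[R.inv().apply(gp-p)/.04,(R.inv()*gR).as_rotvec()/.15]
            r=np.clip(np.round(r,dec),-1,1); out.append(r.tolist())
            p=p+R.apply(r[:3]*.04); R=R*Ro.from_rotvec(r[3:]*.15)
    print(len(out)); 
    for i in range(0,len(out),10): print(str(out[i:i+10]).replace(' ',''))
    print('end',p.round(4))
    return p,R.as_matrix()
def down(yaw_y_dir, tz=(0,0,-1)):
    z=np.array(tz,float);y=np.array(yaw_y_dir,float);return np.c_[np.cross(y,z),y,z]
def pick(A,cands):
    return min(cands,key=lambda C:(Ro.from_matrix(A).inv()*Ro.from_matrix(C)).magnitude())
def rz(a): return Ro.from_euler('z',a,degrees=True).as_matrix()
BED_P=np.array([.6095,.071,.120]); BED_YAW=-18.
def bedR(yaw=BED_YAW,s=.56):
    return rz(yaw)@Ro.from_euler('y',-s).as_matrix()
def toolbed(R,sgn):
    # tool z = -bed z, tool y = sgn*bed x
    return np.c_[np.cross(sgn*R[:,0],-R[:,2]),sgn*R[:,0],-R[:,2]]
E
python3 - <<'E'
from plan import *
s=env.observe();A=np.array(s['tool_rot']);print(s['time_s'],A.round(3).tolist(),s['grip_width'],bedR()[:,2])
for sg in (1,-1):
    x=rz(2.9)@[sg,0,0]; D=down(x); E=toolbed(bedR(),sg)
    print(sg,np.degrees((Ro.from_matrix(A).inv()*Ro.from_matrix(D)).as_rotvec()),np.degrees((Ro.from_matrix(D).inv()*Ro.from_matrix(E)).as_rotvec()))
D=pick(A,[down(rz(2.9)@[sg,0,0]) for sg in (1,-1)])
rows([([.411,.309,.20],D),([.411,.309,.13],D)])
E
```

```text
0.95 [[-0.937, 0.348, -0.0], [0.348, 0.937, -0.0], [0.0, -0.0, -1.0]] 0.08573500083383978 [-0.50518809  0.16414556  0.84725511]
1 [-2.33659407e-03  5.69130620e-04  6.67146924e+01] [-31.72533236  -5.85131083  20.34854046]
-1 [-6.36202112e-04 -2.61195941e-03 -1.13285308e+02] [31.72533236  5.85131083 20.34854046]
11
[[-0.77,-0.33,0.09,-0.0,0.0,0.86],[-0.81,-0.22,0.08,-0.0,0.0,0.87],[-0.83,-0.12,0.09,-0.0,0.0,0.86],[-0.83,-0.01,0.09,-0.0,0.0,0.86],[-0.83,0.1,0.08,-0.0,0.0,0.86],[-0.81,0.21,0.09,-0.0,0.0,0.87],[-0.78,0.31,0.09,-0.0,0.0,0.86],[-0.73,0.4,0.09,-0.0,0.0,0.86],[-0.68,0.5,0.08,-0.0,0.0,0.86],[0.0,0.0,0.88,-0.0,0.0,0.0]]
[[0.0,0.0,0.87,-0.0,0.0,0.0]]
end [0.4109 0.3089 0.1301]
```

Request:
jog_arm --plan '[[[-0.77, -0.33, 0.09, 0, 0, 0.86], [-0.81, -0.22, 0.08, 0, 0, 0.87], [-0.83, -0.12, 0.09, 0, 0, 0.86], [-0.83, -0.01, 0.09, 0, 0, 0.86], [-0.83, 0.1, 0.08, 0, 0, 0.86], [-0.81, 0.21, 0.09, 0, 0, 0.87], [-0.78, 0.31, 0.09, 0, 0, 0.86], [-0.73, 0.4, 0.09, 0, 0, 0.86], [-0.68, 0.5, 0.08, 0, 0, 0.86], [0, 0, 0, 0, 0, 0]]]'

```text
time_s: 1.95
position: [0.4133, 0.3067, 0.1996]
tool_rot: [[-0.044, 0.999, 0.0], [0.999, 0.044, -0.001], [-0.001, -0.0, -1.0]]
ft_force: [-0.6, 0.2, 0.4]
grip_width: 0.0855
```

```bash
python3 - <<'E'
from fit import *
s=env.observe();print(s['time_s'],s['position'],np.round(s['q'],1),np.round(s['ft_force'],2))
n='wrist';ct=cam(n);im,d=vision.get_image(n);save('w1',im)
ks=spotter.trace(n,'board_blue')
for k in ks:
    b=np.array(k['pixels']);print(k['score'],k['rect'])
    P,_=pts(n,d,b,ct)
    if len(P)<20: continue
    h=P[P[:,2]>.035];f=P[(P[:,2]<.02)]
    print(' face',rect_xy(f),np.median(f[:,2]));
    if len(h)>10: print(' handle',len(h),rect_xy(h),np.median(h[:,2]),h.mean(0))
np.savez('f_w1',im=im,d=d)
E
```

```text
1.95 [0.41325789 0.30665464 0.1996216 ] [23.4 19.8 83.  -0.  77.2 20.9] [-0.65  0.19  0.43]
0.71 [214.1, 110.0, 293.0, 225.6]
 face [409.9 311.3 147.9  93.7  92.5] 0.010061352748115905
 handle 721 [409.  311.6  69.2  12.8  92.6] 0.04801725547790171 [0.40919944 0.31295131 0.04778837]
0.65 [47.0, 91.9, 172.1, 212.3]
 face [223.1 325.8 157.7  96.3 154.9] 0.010140993568132119
 handle 897 [227.7 326.5  68.9  14.3 154.3] 0.04772260631776134 [0.22967523 0.32760741 0.0461145 ]
```

View pics/w1.png

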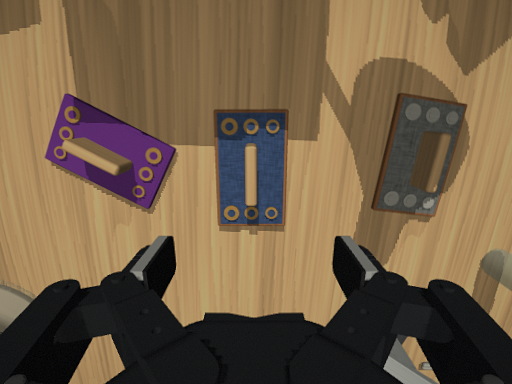

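The wrist view shows the blue board at (251,168) with its handle upright at (251,175), between purple at (112,150) and grey at (425,155). It agrees with the top and scene fits to 2–3 mm, handle top at about 48 mm. I'm descending now.

```bash
python3 - <<'E'
from plan import *
A=np.array(env.observe()['tool_rot'])
D=pick(A,[down(rz(2.6)@[sg,0,0]) for sg in (1,-1)])
rows([([.410,.3105,.08],D),([.410,.3105,.017],D,.6)])
E
```

```text
7
[[0.01,-0.01,0.75,-0.0,-0.0,0.01],[0.01,-0.0,0.75,-0.0,-0.0,0.01],[0.02,-0.01,0.75,-0.0,-0.0,0.01],[0.01,-0.0,0.75,-0.0,-0.0,0.01],[-0.0,-0.0,0.53,-0.0,-0.0,-0.0],[-0.0,-0.0,0.52,-0.0,-0.0,-0.0],[-0.0,-0.0,0.53,-0.0,-0.0,-0.0]]
end [0.4101 0.3106 0.0169]
```

Request:
jog_arm --plan '[[[0.01, -0.01, 0.75, 0, 0, 0.01], [0.01, 0, 0.75, 0, 0, 0.01], [0.02, -0.01, 0.75, 0, 0, 0.01], [0.01, 0, 0.75, 0, 0, 0.01], [0, 0, 0, 0, 0, 0], [0, 0, 0, 0, 0, 0]]]' --grip 0.2

```text
time_s: 2.65
position: [0.4098, 0.3116, 0.0809]
tool_rot: [[-0.047, 0.999, 0.0], [0.999, 0.047, 0.0], [0.0, 0.0, -1.0]]
ft_force: [-0.8, -0.4, 1.1]
grip_width: 0.0512
```

```bash
python3 - <<'E'
from plan import *
s=env.observe();print(s['position'],np.array(s['tool_rot']).round(3).tolist(),s['grip_width'],np.round(s['qvel'],2))
im,d=vision.get_image('wrist');save('w2',im)
print(env.observe()['position'])
E
```

```text
[0.40982036 0.31160046 0.08091152] [[-0.047, 0.999, 0.0], [0.999, 0.047, 0.0], [0.0, 0.0, -1.0]] 0.05121996719845042 [-0.32 -1.4  -1.39 -0.01  0.02  0.07]
[0.4103251  0.3116428  0.08157332]
```

View pics/w2.png

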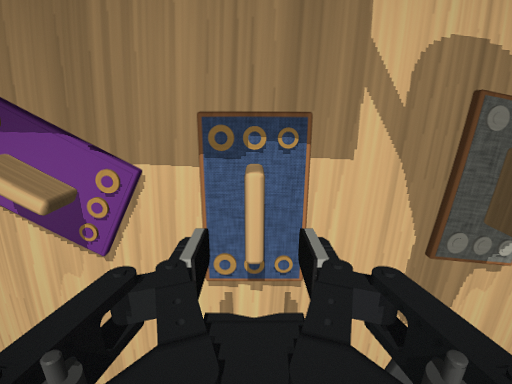

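The handle at (255,215) is centred between the fingers, which are at columns 195 and 315. I'll descend, then close.

Request:
jog_arm --plan '[[[0, 0, 0.5, 0, 0, 0], [0, 0, 0.55, 0, 0, 0], [0, 0, 0.55, 0, 0, 0], [0, 0, 0, 0, 0, 0], [0, 0, 0, 0, 0, 0]]]'

```text
time_s: 3.2
position: [0.4107, 0.3113, 0.0176]
tool_rot: [[-0.045, 0.999, 0.002], [0.999, 0.045, 0.001], [0.001, 0.002, -1.0]]
ft_force: [-0.5, -0.3, 0.6]
grip_width: 0.0512
```

Request:
jog_arm --plan '[[[0, 0, 0, 0, 0, 0], [0, 0, 0, 0, 0, 0], [0, 0, 0, 0, 0, 0], [0, 0, 0, 0, 0, 0], [0, 0, 0, 0, 0, 0], [0, 0, 0, 0, 0, 0]]]' --grip -1 --squeeze 70

```text
time_s: 3.8
position: [0.4106, 0.3111, 0.0173]
tool_rot: [[-0.045, 0.999, 0.002], [0.999, 0.045, 0.001], [0.001, 0.002, -1.0]]
ft_force: [-0.8, 0.2, 6.3]
grip_width: 0.0131
```

```bash
python3 - <<'E'
from plan import *
A=np.array(env.observe()['tool_rot'])
B=bedR();E=pick(A,[toolbed(B,s) for s in (1,-1)])
T=BED_P+B@[.010,0,.0175+.045]; T2=T+[0,0,.08]
print(T,T2)
rows([([.411,.311,.10],A,.7),([.42,.29,.22],A,.8),(T2,E,.8)])
E
```

```text
[0.58598362 0.07864094 0.17826531] [0.58598362 0.07864094 0.25826531]
18
[[-0.0,0.0,-0.52,0.0,0.0,0.0],[-0.0,0.01,-0.51,0.0,0.0,0.0],[-0.0,0.0,-0.52,0.0,0.0,0.0],[-0.0,0.0,-0.52,0.0,0.0,0.0],[-0.11,0.04,-0.6,0.0,0.0,0.0],[-0.1,0.04,-0.6,0.0,0.0,0.0],[-0.11,0.05,-0.6,0.0,0.0,0.0],[-0.11,0.04,-0.6,0.0,0.0,0.0],[-0.1,0.04,-0.6,0.0,0.0,0.0],[-0.61,0.43,-0.11,-0.41,-0.08,0.26]]
[[-0.59,0.47,-0.07,-0.41,-0.07,0.26],[-0.57,0.49,-0.03,-0.41,-0.08,0.26],[-0.56,0.51,0.0,-0.41,-0.07,0.26],[-0.53,0.53,0.04,-0.4,-0.08,0.25],[-0.51,0.55,0.08,-0.41,-0.07,0.26],[-0.49,0.56,0.12,-0.41,-0.08,0.26],[-0.47,0.57,0.16,-0.41,-0.07,0.26],[-0.44,0.58,0.19,-0.41,-0.08,0.26]]
end [0.5858 0.0786 0.2584]
```

Request:
jog_arm --plan '[[[0, 0, -0.3, 0, 0, 0], [0, 0.01, -0.6, 0, 0, 0], [0, 0, -0.6, 0, 0, 0], [0, 0, -0.57, 0, 0, 0], [-0.11, 0.04, -0.6, 0, 0, 0], [-0.1, 0.04, -0.6, 0, 0, 0], [-0.11, 0.05, -0.6, 0, 0, 0], [-0.11, 0.04, -0.6, 0, 0, 0], [-0.1, 0.04, -0.6, 0, 0, 0]]]'

```text
time_s: 4.7
position: [0.4193, 0.2897, 0.2206]
tool_rot: [[-0.045, 0.999, -0.0], [0.999, 0.045, -0.0], [0.0, -0.0, -1.0]]
ft_force: [0.9, -0.2, -2.6]
grip_width: 0.0133
```

Request:
jog_arm --plan '[[[-0.61, 0.43, -0.11, -0.41, -0.08, 0.26], [-0.59, 0.47, -0.07, -0.41, -0.07, 0.26], [-0.57, 0.49, -0.03, -0.41, -0.08, 0.26], [-0.56, 0.51, 0, -0.41, -0.07, 0.26], [-0.53, 0.53, 0.04, -0.4, -0.08, 0.25], [-0.51, 0.55, 0.08, -0.41, -0.07, 0.26], [-0.49, 0.56, 0.12, -0.41, -0.08, 0.26], [-0.47, 0.57, 0.16, -0.41, -0.07, 0.26], [-0.44, 0.58, 0.19, -0.41, -0.08, 0.26], [0, 0, 0, 0, 0, 0]]]'

```text
time_s: 5.7
position: [0.5859, 0.0765, 0.2574]
tool_rot: [[0.313, 0.806, 0.503], [0.95, -0.264, -0.167], [-0.002, 0.53, -0.848]]
ft_force: [0.5, 0.1, -2.8]
grip_width: 0.0131
```

```bash
python3 - <<'E'
from fit import *
s=env.observe();print(s['time_s'],s['position'],np.round(s['q'],1),np.round(s['ft_force'],2),s['grip_width'])
A=np.array(s['tool_rot']);p=np.array(s['position'])
n='wrist';ct=cam(n);im,d=vision.get_image(n);save('w3',im);np.savez('f_w3',im=im,d=d,A=A,p=p)
# blue face in tool frame
m=blue(im);P,_=pts(n,d,m,ct);L=(P-p)@A;k=(abs(L)<.12).all(1);L=L[k]
print(len(L),np.percentile(L,[1,50,99],axis=0).round(4))
# all near pts
im2,d2=vision.get_image('scene');save('s3',im2[90:290,200:420].repeat(3,0).repeat(3,1)[:600,:800])
for k in spotter.trace(n,'easel_bed')[:2]: print(k['score'],k['rect'])
E
```

```text
5.7 [0.5858877  0.07652582 0.25735242] [  0.3  14.6  87.5 -13.2  48.   24.7] [ 0.55  0.14 -2.81] 0.013061456749749019
14973 [[-0.0465 -0.0407 -0.0401]
 [ 0.0342  0.0019  0.0071]
 [ 0.07    0.0396  0.0086]]
0.69 [147.6, 136.8, 176.2, 225.9]
```

View pics/w3.png

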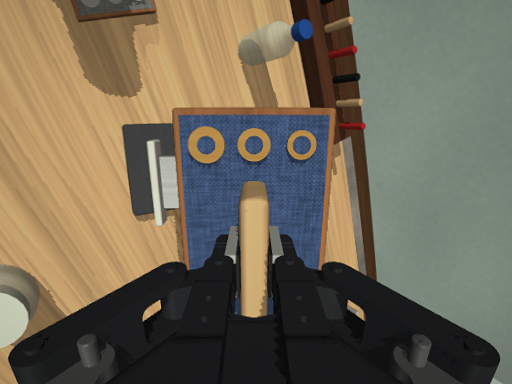

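View pics/s3.png

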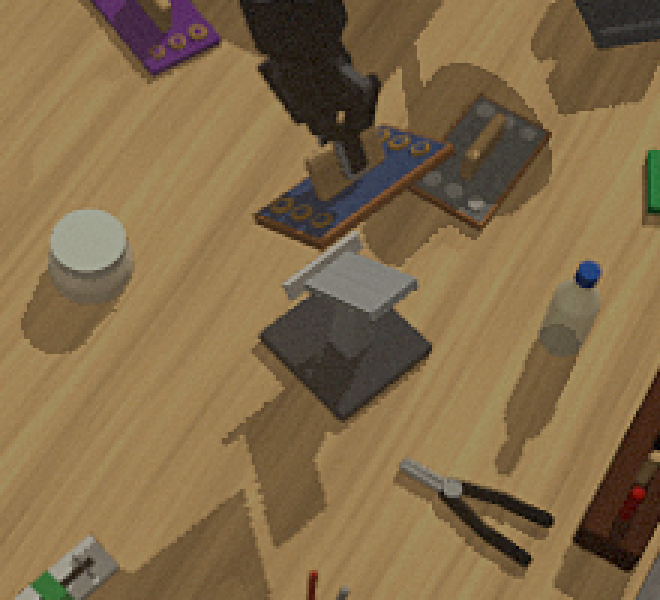

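The board is firmly held, its face 8 mm beyond the TCP. In the wrist view the whole white ledge shows from (155,140) to (158,224), so I can measure the sideways offset between board and ledge directly.

```bash
python3 - <<'E'
from fit import *
from plan import *
f=np.load('f_w3.npz');im,d,A,p=[f[k] for k in('im','d','A','p')]
n='wrist';ct=cam(n);c,R,t=ct
save('w3c',cv2.resize(im[100:280,110:350],None,fx=3.3,fy=3.3,interpolation=cv2.INTER_CUBIC))
# board outline: pts by depth on tool z plane 5..11mm
P,uv=pts(n,d,np.ones(d.shape,bool),ct);L=(P-p)@A
k=(abs(L[:,2]-.0075)<.004)&(abs(L[:,0]-.03)<.06)&(abs(L[:,1])<.06)
print('board tool x max,y range',np.percentile(L[k],[0.3,99.7],axis=0).round(4), L[k][:,2].mean())
s=L[k];s=s[s[:,0]>.03]; pl=np.linalg.lstsq(np.c_[s[:,:2],np.ones(len(s))],s[:,2],rcond=None)[0];print('face plane in tool',pl)
# ledge+bed pts in bed frame
B=bedR();Q=(P-BED_P)@B
k=(uv[:,0]>140)&(uv[:,0]<180)&(uv[:,1]>130)&(uv[:,1]<235)&(P[:,2]>.07)&(P[:,2]<.16)&(Q[:,0]<0.0)
hsv=cv2.cvtColor(im,cv2.COLOR_RGB2HSV)
q=Q[k]; print('n',k.sum())
led=q[(q[:,0]<-.044)]; print('ledge bed-y range',np.percentile(led[:,1],[1,99]).round(4),'x',np.percentile(led[:,0],[1,99]).round(4),'z',np.percentile(led[:,2],[1,99]).round(4))
bd=q[(q[:,0]>-.042)]; print('bed y',np.percentile(bd[:,1],[1,99]).round(4),'z',np.percentile(bd[:,2],[5,50,95]).round(4),len(bd))
print('rect ledge',rect_xy((P[k])[q[:,0]<-.044]))
print('tool in bed frame',(p-BED_P)@B,(B.T@A).round(3).tolist())
k=(P[:,2]>.009)&(P[:,2]<.019)&(uv[:,0]<180)&(uv[:,1]>115)&(uv[:,1]<220);print('foot',np.percentile(Q[k][:,1],[1,99]))
E
```

```text
board tool x max,y range [[-0.0196 -0.0462  0.0035]
 [ 0.0762  0.0426  0.0086]] 0.006313382958748502
face plane in tool [0.00162252 0.00438642 0.00611627]
n 1781
ledge bed-y range [-0.0404  0.0469] x [-0.0547 -0.0442] z [-0.0064  0.0108]
bed y [-0.0245  0.0311] z [-0.0007  0.0005  0.0017] 591
rect ledge [569.   87.3  89.1  15.4  72.3]
tool in bed frame [ 0.05248647 -0.00204123  0.12920823] [[0.002, 1.0, -0.001], [1.0, -0.002, -0.004], [-0.004, -0.001, -1.0]]
foot [-0.05473987  0.06213995]
```

View pics/w3c.png

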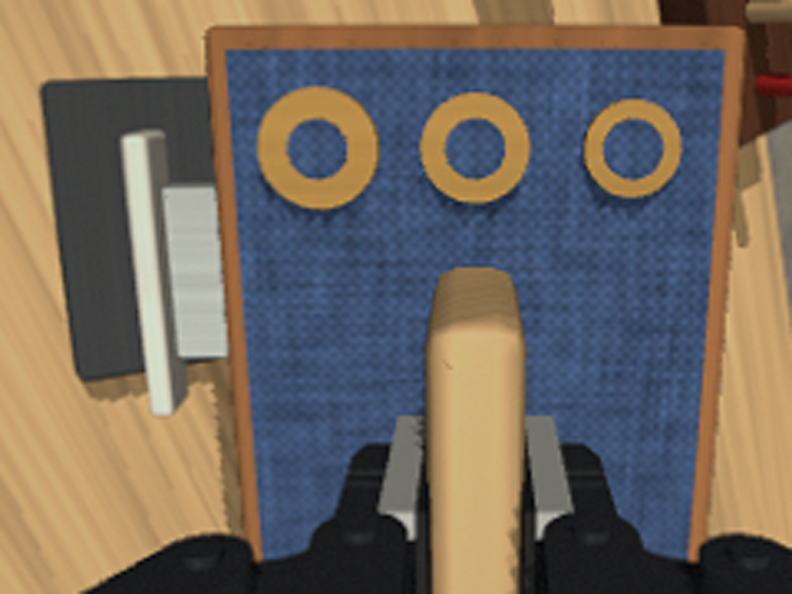

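```bash
python3 - <<'E'
from plan import *
B=bedR();E=pick(np.array(env.observe()['tool_rot']),[toolbed(B,s) for s in (1,-1)])
print(((np.array(env.observe()['position'])-BED_P)@B).round(4))
rows([(BED_P+B@[.012,.0024,.05],E,.6),(BED_P+B@[.012,.0024,.022],E,.4)])
E
```

```text
[ 5.110e-02 -1.000e-04  1.299e-01]
6
[[0.02,-0.24,0.5,-0.01,0.0,0.0],[0.01,-0.25,0.5,-0.0,0.01,0.0],[0.02,-0.24,0.5,-0.01,-0.0,0.0],[0.01,-0.24,0.5,-0.0,0.0,0.01],[0.0,-0.0,0.35,-0.0,0.0,-0.0],[0.0,-0.0,0.35,-0.0,0.0,-0.0]]
end [0.6089 0.0735 0.1451]
```

Request:
jog_arm --plan '[[[0.02, -0.24, 0.5, -0.01, 0, 0], [0.01, -0.25, 0.5, 0, 0.01, 0], [0.02, -0.24, 0.5, -0.01, 0, 0], [0.01, -0.24, 0.5, 0, 0, 0.01], [0, 0, 0.35, 0, 0, 0], [0, 0, 0.35, 0, 0, 0], [0, 0, 0, 0, 0, 0], [0, 0, 0, 0, 0, 0]]]'

```text
time_s: 6.65
position: [0.6101, 0.0732, 0.1455]
tool_rot: [[0.31, 0.805, 0.507], [0.951, -0.262, -0.165], [0.001, 0.533, -0.846]]
ft_force: [0.5, -0.4, -1.6]
grip_width: 0.0129
```

```bash
cat > st.py <<'E'
from plan import *
s=env.observe();A=np.array(s['tool_rot']);B=bedR()
print(s['time_s'],'bed xyz mm',((np.array(s['position'])-BED_P)@B*1000).round(1),'F bed',(B.T@np.array(s['ft_force'])).round(1),'rot deg',np.degrees(Ro.from_matrix(pick(A,[toolbed(B,g) for g in(1,-1)]).T@A).as_rotvec()).round(2),s['grip_width'])
E
python3 st.py
```

```text
6.65 bed xyz mm [13.5  2.3 21.6] F bed [-0.3 -0.2 -1.7] rot deg [-0.11  0.    0.05] 0.012903248953783496
```

Request:
jog_arm --plan '[[[0, 0, 0.04, 0, 0, 0], [0, 0, 0.03, 0, 0, 0], [0, 0, 0.03, 0, 0, 0], [0, 0, 0, 0, 0, 0]]]'

```text
time_s: 7.05
position: [0.6118, 0.0725, 0.1417]
tool_rot: [[0.31, 0.805, 0.506], [0.951, -0.262, -0.165], [0.0, 0.532, -0.846]]
ft_force: [-0.4, 0.6, -2.5]
grip_width: 0.0133
```

```bash
python3 st.py
```

```text
7.05 bed xyz mm [13.   2.1 17.5] F bed [-1.8  0.5 -1.8] rot deg [-0.09 -0.    0.05] 0.013306256593197304
```

Request:
jog_arm --plan '[[[0, 0, 0.03, 0, 0, 0], [0, 0, 0, 0, 0, 0]]]'

```text
time_s: 7.25
position: [0.612, 0.0725, 0.1415]
tool_rot: [[0.31, 0.805, 0.507], [0.951, -0.262, -0.165], [0.0, 0.533, -0.846]]
ft_force: [-7.4, 1.1, 6.7]
grip_width: 0.0131
```

```bash
python3 st.py
```

```text
7.25 bed xyz mm [13.   2.2 17.2] F bed [-2.7 -1.3  9.6] rot deg [-0.11 -0.    0.04] 0.013092843788102963
```

The board touches the bed at about 10 N. Next I slide it down towards the ledge.

Request:
jog_arm --plan '[[[0, -0.06, 0, 0, 0, 0], [0, -0.06, 0, 0, 0, 0], [0, -0.06, 0, 0, 0, 0], [0, -0.05, 0, 0, 0, 0], [0, 0, 0, 0, 0, 0]]]'

```text
time_s: 7.75
position: [0.6059, 0.0749, 0.1375]
tool_rot: [[0.309, 0.803, 0.51], [0.951, -0.262, -0.164], [0.002, 0.536, -0.844]]
ft_force: [-1.8, -0.1, 6.1]
grip_width: 0.0131
```

```bash
python3 st.py
```

```text
7.75 bed xyz mm [ 5.4  2.6 17.3] F bed [ 1.8 -0.6  6.1] rot deg [-0.32  0.07  0.05] 0.01312302372586476
```

Request:
jog_arm --plan '[[[0, -0.04, 0, 0, 0, 0], [0, -0.03, 0, 0, 0, 0], [0, 0, 0, 0, 0, 0]]]'

```text
time_s: 8.05
position: [0.6038, 0.0756, 0.1362]
tool_rot: [[0.309, 0.803, 0.51], [0.951, -0.262, -0.164], [0.002, 0.536, -0.844]]
ft_force: [-0.9, 1.6, 6.6]
grip_width: 0.0128
```

```bash
python3 st.py
```

```text
8.05 bed xyz mm [ 2.8  2.6 17.3] F bed [2.3 1.3 6.3] rot deg [-0.33  0.08  0.05] 0.01283788255631958
```

Request:
jog_arm --plan '[[[0, -0.03, 0, 0, 0, 0], [0, -0.02, 0, 0, 0, 0], [0, 0, 0, 0, 0, 0]]]'

```text
time_s: 8.35
position: [0.6023, 0.0761, 0.1351]
tool_rot: [[0.309, 0.802, 0.51], [0.951, -0.262, -0.164], [0.002, 0.536, -0.844]]
ft_force: [-2.0, 0.7, 6.5]
grip_width: 0.013
```

```bash
python3 st.py; python3 - <<'E'
from fit import *
im,d=vision.get_image('wrist');save('w4',im)
im,d=vision.get_image('scene');save('s4',cv2.resize(im[130:230,260:380],None,fx=5,fy=5,interpolation=cv2.INTER_CUBIC))
E
```

```text
8.35 bed xyz mm [ 0.9  2.7 17.3] F bed [1.6 0.  6.6] rot deg [-0.34  0.08  0.05] 0.012998127733642324
```

View pics/w4.png

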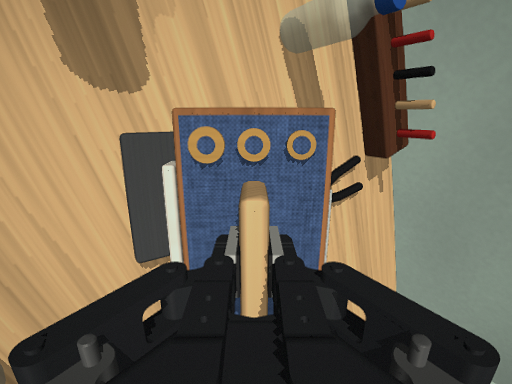

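View pics/s4.png

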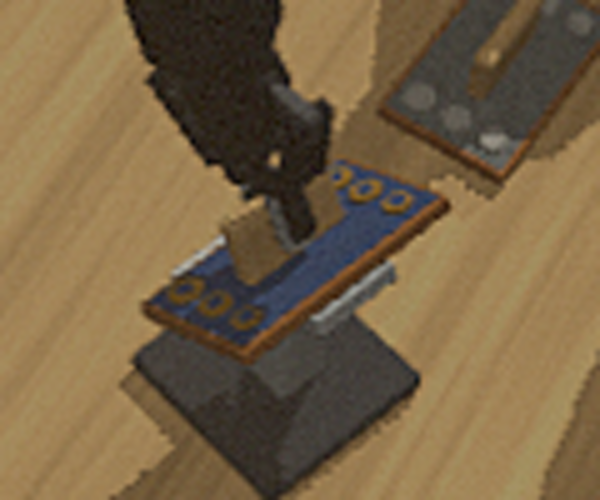

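The ledge at (168,165) is a few mm from the board's lower edge at (177,165), and the two look parallel. I'll keep sliding.

Request:
jog_arm --plan '[[[0, -0.03, 0, 0, 0, 0], [0, -0.02, 0, 0, 0, 0], [0, 0, 0, 0, 0, 0]]]'

```text
time_s: 8.75
position: [0.6016, 0.0764, 0.1348]
tool_rot: [[0.309, 0.801, 0.512], [0.951, -0.262, -0.165], [0.002, 0.538, -0.843]]
ft_force: [0.9, -1.4, 8.1]
grip_width: 0.0128
```

```bash
python3 st.py
```

```text
8.75 bed xyz mm [ 0.1  2.7 17.5] F bed [ 5.4 -1.1  6.2] rot deg [-0.48  0.1   0.06] 0.012805034340337041
```

Request:
jog_arm --plan '[[[0, -0.03, 0, 0, 0, 0], [0, 0, 0, 0, 0, 0]]]'

```text
time_s: 8.95
position: [0.6015, 0.0764, 0.1349]
tool_rot: [[0.309, 0.8, 0.514], [0.951, -0.261, -0.165], [0.002, 0.54, -0.842]]
ft_force: [3.3, -3.8, 9.7]
grip_width: 0.0128
```

```bash
python3 st.py;python3 - <<'E'
from fit import *
from plan import *
s=env.observe();A=np.array(s['tool_rot']);p=np.array(s['position'])
n='wrist';ct=cam(n);im,d=vision.get_image(n);save('w5',cv2.resize(im[90:280,110:350],None,fx=3,fy=3,interpolation=cv2.INTER_CUBIC))
P,uv=pts(n,d,np.ones(d.shape,bool),ct);B=bedR();Q=(P-BED_P)@B
k=(uv[:,0]>110)&(uv[:,0]<182)&(uv[:,1]>120)&(uv[:,1]<270)
fo=k&(P[:,2]>.008)&(P[:,2]<.02);print('foot y',np.percentile(Q[fo][:,1],[.5,99.5]))
le=k&(P[:,2]>.09)&(Q[:,0]<-.048)&(Q[:,2]>.003);print('ledge',le.sum(),np.percentile(Q[le],[.5,99.5],axis=0).round(4))
b=(abs(Q[:,2]-.010)<.004)&(abs(Q[:,0])<.07)&(Q[:,1]>.05)&(Q[:,1]<.11);print('board',np.percentile(Q[b],[.5,50,99.5],axis=0).round(4))
E
```

```text
8.95 bed xyz mm [ 0.   2.7 17.6] F bed [ 8.8 -2.6  5.9] rot deg [-0.61  0.12  0.07] 0.012761118099174965
foot y [-0.05670007  0.06039494]
ledge 717 [[-0.0532 -0.015   0.006 ]
 [-0.048   0.0459  0.0101]]
board [[-0.0444  0.0502  0.008 ]
 [-0.0011  0.0647  0.0107]
 [ 0.0438  0.077   0.014 ]]
```

View pics/w5.png

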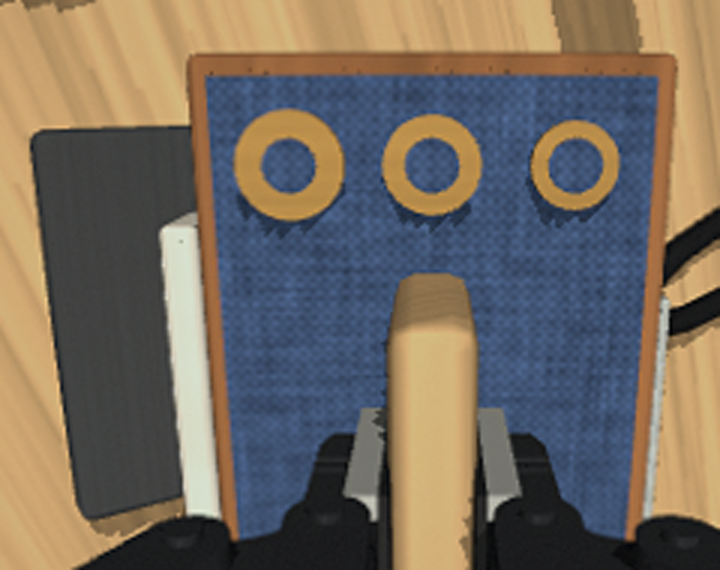

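The up-slope force rises to 9 N with no more motion, so the lower edge is against the ledge. Sideways, board centre and ledge/foot centre agree within about 1 mm, and the face is parallel to the bed. I'm relaxing the push and letting go.

Request:
jog_arm --plan '[[[0, 0.03, 0, 0, 0, 0], [0, 0, 0, 0, 0, 0]]]'

```text
time_s: 9.2
position: [0.6016, 0.0764, 0.1348]
tool_rot: [[0.309, 0.801, 0.512], [0.951, -0.262, -0.165], [0.002, 0.538, -0.843]]
ft_force: [0.6, -2.3, 8.3]
grip_width: 0.013
```

Request:
jog_arm --plan '[[[0, 0, 0, 0, 0, 0], [0, 0, 0, 0, 0, 0], [0, 0, 0, 0, 0, 0], [0, 0, 0, 0, 0, 0], [0, 0, 0, 0, 0, 0], [0, 0, 0, 0, 0, 0]]]' --grip 0.0

```text
time_s: 9.8
position: [0.5995, 0.0765, 0.132]
tool_rot: [[0.31, 0.805, 0.506], [0.951, -0.262, -0.165], [0.0, 0.532, -0.847]]
ft_force: [-0.5, 0.2, -0.2]
grip_width: 0.0429
```

```bash
python3 st.py;python3 - <<'E'
from fit import *
im,d=vision.get_image('wrist');save('w6',im)
E
```

```text
9.8 bed xyz mm [-3.1  2.1 16.1] F bed [-0.6  0.   0.1] rot deg [-0.07 -0.01  0.04] 0.04290681881002227
```

View pics/w6.png

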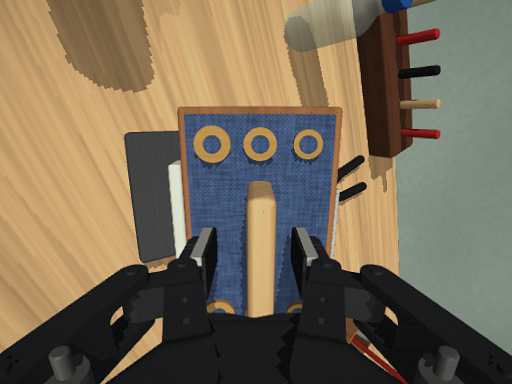

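The board stayed in place after release. I withdraw along the slope normal, then move to the dimmer.

```bash
python3 - <<'E'
from plan import *
s=env.observe();A=np.array(s['tool_rot']);p=np.array(s['position'])
D=pick(A,[down(rz(-14.7)@[sg,0,0]) for sg in (1,-1)])
p1=p-A[:,2]*.07; p2=p1+[-.02,-.05,.07]
rows([(p1,A,.6),(p2,A),([.490,-.345,.20],D)])
E
```

```text
18
[[0.0,-0.0,-0.44,0.0,0.0,0.0],[-0.0,-0.0,-0.44,0.0,0.0,0.0],[-0.0,-0.0,-0.43,0.0,0.0,0.0],[-0.0,-0.0,-0.44,0.0,0.0,0.0],[-0.45,0.29,-0.51,0.0,0.0,0.0],[-0.45,0.28,-0.51,0.0,0.0,0.0],[-0.44,0.29,-0.51,0.0,0.0,0.0],[-0.87,0.06,0.2,0.34,0.01,-0.03],[-0.86,0.06,0.19,0.34,0.01,-0.04],[-0.87,0.06,0.19,0.34,0.01,-0.03]]
[[-0.87,0.07,0.19,0.34,0.01,-0.04],[-0.87,0.08,0.18,0.34,0.01,-0.03],[-0.87,0.08,0.18,0.34,0.01,-0.04],[-0.87,0.08,0.16,0.34,0.01,-0.03],[-0.87,0.09,0.17,0.34,0.01,-0.03],[-0.87,0.1,0.16,0.34,0.01,-0.04],[-0.87,0.09,0.15,0.34,0.01,-0.03],[-0.87,0.1,0.14,0.34,0.01,-0.04]]
end [ 0.49   -0.3449  0.2001]
```

Request:
jog_arm --plan '[[[0, 0, -0.44, 0, 0, 0], [0, 0, -0.44, 0, 0, 0], [0, 0, -0.43, 0, 0, 0], [0, 0, -0.44, 0, 0, 0], [-0.45, 0.29, -0.51, 0, 0, 0], [-0.45, 0.28, -0.51, 0, 0, 0], [-0.44, 0.29, -0.51, 0, 0, 0], [-0.87, 0.06, 0.2, 0.34, 0.01, -0.03], [-0.86, 0.06, 0.19, 0.34, 0.01, -0.04], [-0.87, 0.06, 0.19, 0.34, 0.01, -0.03]]]'

```text
time_s: 10.85
position: [0.5288, -0.0674, 0.2451]
tool_rot: [[0.294, 0.878, 0.378], [0.956, -0.269, -0.119], [-0.002, 0.396, -0.918]]
ft_force: [0.2, -0.4, -0.4]
grip_width: 0.0429
```

Request:
jog_arm --plan '[[[-0.87, 0.07, 0.19, 0.34, 0.01, -0.04], [-0.87, 0.08, 0.18, 0.34, 0.01, -0.03], [-0.87, 0.08, 0.18, 0.34, 0.01, -0.04], [-0.87, 0.08, 0.16, 0.34, 0.01, -0.03], [-0.87, 0.09, 0.17, 0.34, 0.01, -0.03], [-0.87, 0.1, 0.16, 0.34, 0.01, -0.04], [-0.87, 0.09, 0.15, 0.34, 0.01, -0.03], [-0.87, 0.1, 0.14, 0.34, 0.01, -0.04], [0, 0, 0, 0, 0, 0], [0, 0, 0, 0, 0, 0]]]'

```text
time_s: 11.85
position: [0.4898, -0.3451, 0.1995]
tool_rot: [[0.254, 0.967, 0.0], [0.967, -0.254, 0.001], [0.001, -0.0, -1.0]]
ft_force: [-0.8, 0.6, -0.0]
grip_width: 0.0425
```

```bash
python3 - <<'E'
from fit import *
from plan import bedR,BED_P
s=env.observe();A=np.array(s['tool_rot']);p=np.array(s['position']);print(s['time_s'],p,A.round(3).tolist(),np.round(s['q'],1))
n='wrist';ct=cam(n);im,d=vision.get_image(n);save('w7',im);np.savez('f_w7',im=im,d=d)
P,uv=pts(n,d,np.ones(d.shape,bool),ct)
near=(abs(P[:,0]-.51)<.09)&(abs(P[:,1]+.31)<.13)
ho=P[near&(P[:,2]>.010)&(P[:,2]<.018)]
print('housing',rect_xy(ho));
t=P[near&(P[:,2]>.048)&(P[:,2]<.06)&(np.hypot(P[:,0]-.5,P[:,1]+.355)<.04)];print('grip',len(t),rect_xy(t),t[:,2].mean(),t.mean(0))
g=green(im);G,_=pts(n,d,g,ct);G=G[(abs(G[:,0]-.517)<.05)&(abs(G[:,1]+.286)<.05)];print('green',len(G),rect_xy(G),G.mean(0))
# board on easel
for m in ['top','scene']:
    im2,d2=vision.get_image(m);ct2=cam(m);np.savez('e_'+m,im=im2,d=d2)
    P,uv=pts(m,d2,np.ones(d2.shape,bool),ct2);B=bedR();Q=(P-BED_P)@B
    k=(abs(Q[:,2]-.010)<.007)&(abs(Q[:,0])<.047)&(abs(Q[:,1])<.09);q=Q[k]
    f=np.linalg.lstsq(np.c_[q[:,:2],np.ones(len(q))],q[:,2],rcond=None)[0]
    print(m,len(q),rect_xy(q),'plane',f.round(4)); h=Q[(Q[:,2]>.04)&(Q[:,2]<.06)&(abs(Q[:,0])<.03)&(abs(Q[:,1])<.06)];print(' handle',rect_xy(h))
    o=(220,115,330,215) if m=='scene' else (180,120,270,200)
    if m=='scene': o=(260,130,380,230)
    save('e_'+m,cv2.resize(im2[o[1]:o[3],o[0]:o[2]],None,fx=5,fy=5,interpolation=cv2.INTER_CUBIC))
E
```

```text
11.85 [ 0.48982812 -0.34512485  0.19954763] [[0.254, 0.967, 0.0], [0.967, -0.254, 0.001], [0.001, -0.0, -1.0]] [-46.5  28.1  69.2   0.1  82.7 -31.8]
housing [ 510.3 -308.   169.4   40.1   75.1]
grip 430 [ 497.8 -354.8   27.    20.2  165. ] 0.053228342314217796 [ 0.49791292 -0.35408019  0.05322834]
green 593 [ 505.5 -307.7   78.3   41.1   63.8] [ 0.51552463 -0.28611503  0.02574076]
top 1256 [-1.000e-01  2.600e+00  1.504e+02  9.380e+01  9.000e+01] plane [-0.0108  0.0007  0.0115]
 handle [ 0.7  2.  68.2 15.1 88.7]
scene 894 [  0.8   1.5 150.2  93.   89.4] plane [-0.0197  0.0114  0.0098]
 handle [ 3.3  1.4 68.2 17.9 91.9]
```

View pics/w7.png

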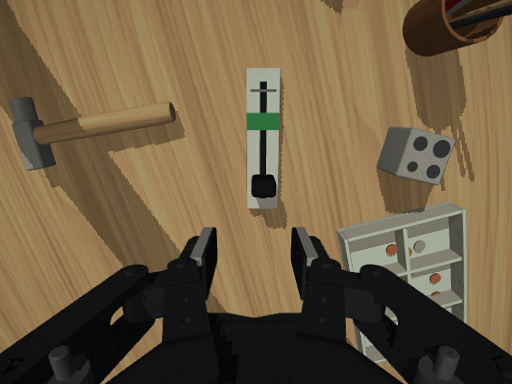

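View pics/e_scene.png

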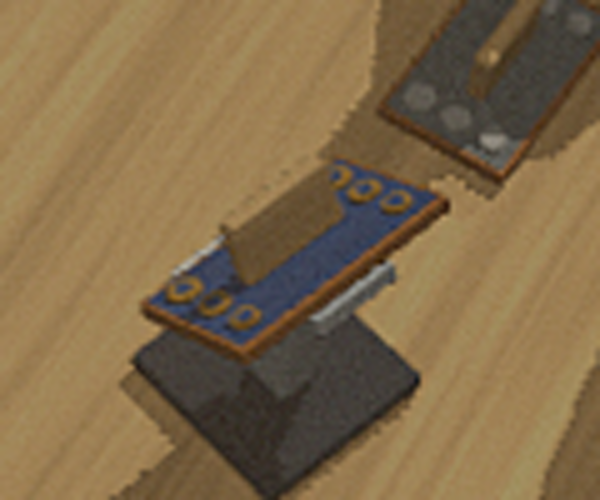

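View pics/e_top.png

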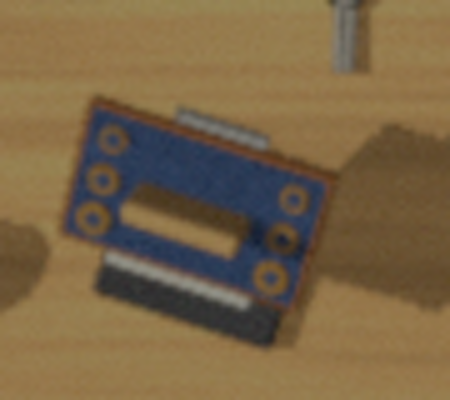

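The board lies on the bed: its long edge is along the ledge, and the fitted plane is within about 1° in the two views. In the wrist view the dimmer grip is at (263,186) and the green mark at (263,121). I'll descend with the jaws across the track.

```bash
python3 - <<'E'
from fit import *
from plan import *
f=np.load('f_w7.npz');g=green(f['im']);n=cv2.connectedComponentsWithStats(g.astype(np.uint8));i=1+np.argmax(n[2][1:,4]);m=n[1]==i
G=atz('wrist',np.argwhere(m)[:,::-1],.0145);u=np.array([np.cos(np.radians(75.1)),np.sin(np.radians(75.1))])
gc=G.mean(0)[:2];print('green',m.sum(),gc,'along from grip',(gc-[.4978,-.3548])@u,'lateral',np.cross(u,gc-[.4978,-.3548]))
A=np.array(env.observe()['tool_rot'])
D=pick(A,[down(rz(-14.9)@[sg,0,0]) for sg in (1,-1)])
rows([([.4978,-.355,.10],D,.7),([.4978,-.355,.027],D,.6)])
E
```

```text
green 571 [ 0.51733968 -0.28283558] along from grip 0.07456898596981305 lateral -0.0003782681625625964
8
[[-0.06,0.06,0.63,0.0,-0.0,0.01],[-0.05,0.07,0.63,0.0,-0.0,0.01],[-0.06,0.06,0.63,0.0,-0.0,0.0],[-0.05,0.06,0.63,0.01,-0.0,0.01],[-0.0,0.0,0.46,-0.0,-0.0,0.0],[-0.0,0.0,0.45,-0.0,-0.0,0.0],[-0.0,0.0,0.46,-0.0,-0.0,0.0],[-0.0,0.01,0.45,-0.0,-0.0,0.0]]
end [ 0.498  -0.3549  0.0271]<stdin>:5: DeprecationWarning: Arrays of 2-dimensional vectors are deprecated. Use arrays of 3-dimensional vectors instead. (deprecated in NumPy 2.0)
```

Request:
jog_arm --plan '[[[-0.06, 0.06, 0.63, 0, 0, 0.01], [-0.05, 0.07, 0.63, 0, 0, 0.01], [-0.06, 0.06, 0.63, 0, 0, 0], [-0.05, 0.06, 0.63, 0.01, 0, 0.01], [0, 0, 0, 0, 0, 0], [0, 0, 0, 0, 0, 0]]]' --grip 0.3

```text
time_s: 12.6
position: [0.4977, -0.3554, 0.1004]
tool_rot: [[0.257, 0.966, -0.0], [0.966, -0.257, 0.0], [0.0, -0.001, -1.0]]
ft_force: [0.6, 0.2, 0.2]
grip_width: 0.0552
```

```bash
python3 - <<'E'
from fit import *
s=env.observe();print(s['time_s'],s['position'],s['grip_width'])
im,d=vision.get_image('wrist');save('w8',im)
E
```

```text
12.6 [ 0.49774215 -0.35538425  0.10038877] 0.0552082137370031
```

View pics/w8.png

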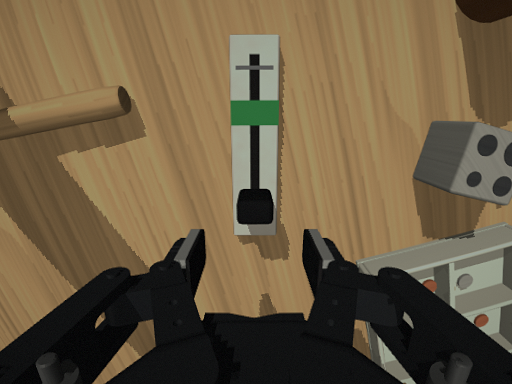

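The grip block at (255,206) is centred between the fingers, at columns 195 and 313. I'll go down and close gently.

Request:
jog_arm --plan '[[[0, 0, 0.46, 0, 0, 0], [0, 0, 0.46, 0, 0, 0], [0, 0, 0.46, 0, 0, 0], [0, 0, 0.4, 0, 0, 0], [0, 0, 0, 0, 0, 0]]]'

```text
time_s: 13.15
position: [0.4972, -0.3554, 0.028]
tool_rot: [[0.258, 0.966, -0.002], [0.966, -0.258, 0.002], [0.001, -0.002, -1.0]]
ft_force: [0.0, 0.2, 0.4]
grip_width: 0.0555
```

Request:
jog_arm --plan '[[[0, 0, 0, 0, 0, 0], [0, 0, 0, 0, 0, 0], [0, 0, 0, 0, 0, 0], [0, 0, 0, 0, 0, 0], [0, 0, 0, 0, 0, 0]]]' --grip -1 --squeeze 25

```text
time_s: 13.65
position: [0.498, -0.3564, 0.03]
tool_rot: [[0.258, 0.966, 0.001], [0.966, -0.258, -0.001], [-0.001, 0.002, -1.0]]
ft_force: [1.0, 0.3, 7.0]
grip_width: 0.0279
```

```bash
python3 - <<'E'
from plan import *
A=np.array(env.observe()['tool_rot']);p=np.array(env.observe()['position']);print(p,env.observe()['grip_width'])
u=np.array([np.cos(np.radians(75.1)),np.sin(np.radians(75.1)),0])
rows([(p+u*.0735,A,.45)])
E
```

```text
[ 0.4980365  -0.35641024  0.0299859 ] 0.02785594390260496
5
[[0.37,-0.0,-0.0,-0.0,0.0,0.0],[0.36,-0.0,-0.0,0.0,0.0,0.0],[0.37,-0.0,-0.0,0.0,0.0,0.0],[0.37,-0.0,-0.0,0.0,0.0,0.0],[0.37,-0.0,-0.0,0.0,0.0,0.0]]
end [ 0.517  -0.2853  0.0299]
```

Request:
jog_arm --plan '[[[0.37, 0, -0.03, 0, 0, 0], [0.36, 0, 0, 0, 0, 0], [0.37, 0, 0, 0, 0, 0], [0.37, 0, 0, 0, 0, 0], [0.37, 0, 0, 0, 0, 0], [0, 0, 0, 0, 0, 0], [0, 0, 0, 0, 0, 0]]]'

```text
time_s: 14.35
position: [0.517, -0.2838, 0.03]
tool_rot: [[0.257, 0.966, -0.0], [0.966, -0.257, 0.001], [0.001, -0.0, -1.0]]
ft_force: [3.9, 0.7, 7.1]
grip_width: 0.0272
```

```bash
cat > dim.py <<'E'
from fit import *
s=env.observe();print(s['time_s'],s['position'],s['grip_width'],np.round(s['ft_force'],1))
u=np.array([np.cos(np.radians(75.1)),np.sin(np.radians(75.1))]);c0=np.array([.5103,-.308])
for n in ['wrist','top','scene']:
    ct=cam(n);im,d=vision.get_image(n)
    import time; save('d_%s_%d'%(n,int(s['time_s']*100)),im if n=='wrist' else cv2.resize(im[150:240,290:390] if n=='top' else im[240:340,160:280],None,fx=5,fy=5,interpolation=cv2.INTER_CUBIC))
    P,uv=pts(n,d,np.ones(d.shape,bool),ct)
    val=im.max(2)[uv[:,1],uv[:,0]]
    k=(P[:,2]>.047)&(P[:,2]<.06)&(np.hypot(*(P[:,:2]-[.515,-.29]).T)<.06)&(val<60)
    # exclude near-gripper for wrist view is up to viewing
    t=P[k]
    ho=P[(P[:,2]>.010)&(P[:,2]<.018)&(abs((P[:,:2]-c0)@np.array([u[1],-u[0]]))<.026)&(abs((P[:,:2]-c0)@u)<.095)]
    g=green(im)[uv[:,1],uv[:,0]]&(np.hypot(*(P[:,:2]-[.515,-.29]).T)<.06)
    a=(ho[:,:2]@u)
    print(n,'grip n',len(t),'along',round(((t[:,:2]-c0)@u).mean()*1000,1) if len(t) else None,rect_xy(t) if len(t)>5 else '','housing along',np.round((np.percentile(a,[.5,99.5])-c0@u)*1000,1),'green along',np.round(np.percentile((P[g][:,:2]-c0)@u,[3,50,97])*1000,1) if g.sum() else None,g.sum())
E
python3 dim.py
```

```text
14.35 [ 0.51696166 -0.28378062  0.02996171] 0.027241068262516474 [3.9 0.7 7.1]
wrist grip n 2542 along 28.9 [ 517.2 -283.3   54.6   22.6  166.3] housing along [-40.6  84.3] green along [16.7 32.5 36.3] 312
top grip n 0 along None  housing along [65.1 84.4] green along None 0
scene grip n 9 along 16.1 [ 519.6 -294.5   39.     4.6  166.9] housing along [-84.1  83.1] green along [15.2 16.5 20.5] 12
```

View pics/d_wrist_1435.png

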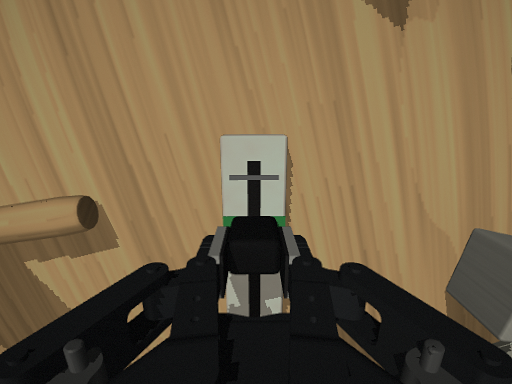

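The grip at (253,246) now covers most of the green, with only its far edge showing at row 220. I'll release, rise, and measure.

Request:
jog_arm --plan '[[[0, 0, 0, 0, 0, 0], [0, 0, 0, 0, 0, 0], [0, 0, 0, 0, 0, 0], [0, 0, 0, 0, 0, 0], [0, 0, -0.3, 0, 0, 0], [0, 0, -0.5, 0, 0, 0], [0, 0, -0.6, 0, 0, 0], [0, 0, -0.6, 0, 0, 0], [0, 0, 0, 0, 0, 0], [0, 0, 0, 0, 0, 0]]]' --grip 0.3

```text
time_s: 15.5
position: [0.5163, -0.2848, 0.11]
tool_rot: [[0.258, 0.966, -0.0], [0.966, -0.258, 0.0], [0.0, -0.001, -1.0]]
ft_force: [0.9, 0.6, -0.1]
grip_width: 0.0557
```

Request:
jog_arm --plan '[[[-0.4, 0, -0.6, 0, 0, 0], [-0.6, 0, -0.6, 0, 0, 0], [-0.6, 0, -0.2, 0, 0, 0], [0, 0, 0, 0, 0, 0], [0, 0, 0, 0, 0, 0]]]'

```text
time_s: 16.0
position: [0.4994, -0.3463, 0.1641]
tool_rot: [[0.259, 0.966, -0.003], [0.966, -0.259, 0.003], [0.002, -0.003, -1.0]]
ft_force: [-0.6, 0.4, -0.2]
grip_width: 0.0551
```

```bash
python3 dim.py; ls pics | grep d_
```

```text
16.0 [ 0.49943376 -0.34632657  0.16411897] 0.05505509779209714 [-0.6  0.4 -0.2]
wrist grip n 611 along 26.1 [ 516.8 -282.5   27.    18.9  165. ] housing along [-84.2  84.2] green along [-29.7  21.5  33.8] 200
top grip n 59 along 26.3 [ 515.6 -282.8   27.9   19.1  165.8] housing along [-23.  84.] green along [-15.6  26.4  34.5] 22
scene grip n 73 along 24.2 [ 519.3 -285.    25.9   17.7  165.7] housing along [-83.9  82.7] green along [15.1 20.9 31.9] 21
d_scene_1435.png
d_scene_1600.png
d_top_1435.png
d_top_1600.png
d_wrist_1435.png
d_wrist_1600.png
```

```bash
python3 - <<'E'
from fit import *
im=cv2.imread('pics/w8.png');cv2.imwrite('pics/x1.png',cv2.resize(im[20:250,200:310],None,fx=2.6,fy=2.6,interpolation=cv2.INTER_CUBIC))
im=cv2.imread('pics/d_wrist_1600.png');cv2.imwrite('pics/x2.png',cv2.resize(im[40:260,190:330],None,fx=2.6,fy=2.6,interpolation=cv2.INTER_CUBIC))
# w7 geometry: use stored frame with camera pose reconstructed from current wrist cam relative to tool
from plan import *
s=env.observe();T=np.eye(4);T[:3,:3]=s['tool_rot'];T[:3,3]=s['position']
c,R,t=cam('wrist');W=np.eye(4);W[:3,:3]=R;W[:3,3]=t;X=W@T
def ctfor(p,A):
    T=np.eye(4);T[:3,:3]=A;T[:3,3]=p;M=X@np.linalg.inv(T);return c,M[:3,:3],M[:3,3]
u=np.array([np.cos(np.radians(75.1)),np.sin(np.radians(75.1))])
D=np.array([[.254,.967,0],[.967,-.254,.001],[.001,0,-1.]])
for name,p,A in [('w7',[.48983,-.34512,.19955],D),('w8',[.49774,-.35538,.10039],np.array([[.257,.966,0],[.966,-.257,0],[0,0,-1.]]))]:
    ct=ctfor(p,A);im=cv2.imread('pics/%s.png'%name)[...,::-1];g=green(im)
    n=cv2.connectedComponentsWithStats(g.astype(np.uint8));m=n[1]==1+np.argmax(n[2][1:,4])
    a=atz('w',np.argwhere(m)[:,::-1],.0145,ct)[:,:2]@u
    hs=cv2.cvtColor(np.ascontiguousarray(im),cv2.COLOR_RGB2HSV);w=(hs[...,1]<40)&(hs[...,2]>110);w[:, :215]=0;w[:,300:]=0;w[240:]=0
    b=atz('w',np.argwhere(w)[:,::-1],.0145,ct)[:,:2]@u
    print(name,'green',np.percentile(a,[1,99]).round(4),a.mean().round(4),'housing',np.percentile(b,[.1,99.9]).round(4),np.mean(np.percentile(b,[.1,99.9])).round(4))
E
```

```text
w7 green [-0.1509 -0.1323] -0.1416 housing [-0.2503 -0.0826] -0.1664
w8 green [-0.1514 -0.133 ] -0.1421 housing [-0.2501 -0.0836] -0.1669
```

View pics/x2.png

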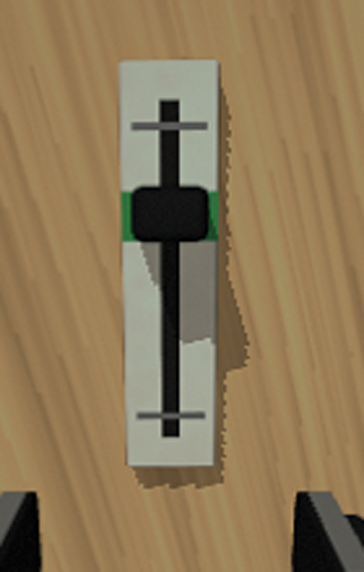

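View pics/d_top_1600.png

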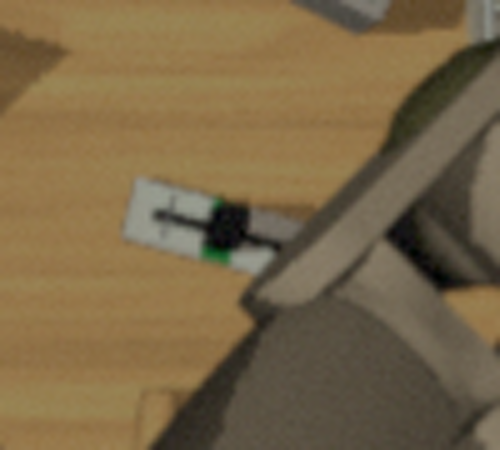

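The mark centre is 24.8 mm from the housing centre in two wrist views, while the grip sits at about 26.3 mm, so it is 1.5 mm too far. I'll nudge it back.

```bash
python3 - <<'E'
from plan import *
A=np.array(env.observe()['tool_rot'])
D=pick(A,[down(rz(-14.9)@[sg,0,0]) for sg in (1,-1)])
rows([([.5166,-.2835,.10],D,.9),([.5166,-.2835,.031],D,.6)])
E
```

```text
7
[[0.53,0.0,0.54,-0.01,-0.0,0.0],[0.54,0.01,0.54,-0.0,-0.01,0.0],[0.53,-0.0,0.53,-0.01,-0.0,0.0],[0.0,-0.0,0.43,-0.0,-0.0,0.0],[0.0,-0.0,0.43,-0.0,-0.0,0.0],[0.0,-0.0,0.44,-0.0,-0.0,0.0],[0.0,-0.0,0.43,-0.0,-0.0,0.0]]
end [ 0.5166 -0.2837  0.0309]
```

Request:
jog_arm --plan '[[[0.53, 0, 0.54, 0, 0, 0], [0.54, 0.01, 0.54, 0, 0, 0], [0.53, 0, 0.53, 0, 0, 0], [0, 0, 0, 0, 0, 0], [0, 0, 0.43, 0, 0, 0], [0, 0, 0.43, 0, 0, 0], [0, 0, 0.44, 0, 0, 0], [0, 0, 0.4, 0, 0, 0], [0, 0, 0, 0, 0, 0]]]'

```text
time_s: 17.05
position: [0.5161, -0.2846, 0.0317]
tool_rot: [[0.258, 0.966, -0.003], [0.966, -0.258, 0.003], [0.002, -0.004, -1.0]]
ft_force: [0.7, 0.0, 1.2]
grip_width: 0.0559
```

Request:
jog_arm --plan '[[[0, 0, 0, 0, 0, 0], [0, 0, 0, 0, 0, 0], [0, 0, 0, 0, 0, 0], [0, 0, 0, 0, 0, 0], [0, 0, 0, 0, 0, 0]]]' --grip -1 --squeeze 25

```text
time_s: 17.55
position: [0.5168, -0.2852, 0.0343]
tool_rot: [[0.258, 0.966, -0.0], [0.966, -0.258, -0.0], [-0.0, -0.0, -1.0]]
ft_force: [-3.2, -0.2, 6.2]
grip_width: 0.0272
```

Request:
jog_arm --plan '[[[-0.035, 0, 0, 0, 0, 0], [0, 0, 0, 0, 0, 0], [0, 0, 0, 0, 0, 0]]]'

```text
time_s: 17.85
position: [0.5165, -0.2864, 0.0343]
tool_rot: [[0.258, 0.966, 0.0], [0.966, -0.258, -0.0], [-0.0, 0.0, -1.0]]
ft_force: [-3.6, 1.6, 6.6]
grip_width: 0.027
```

Request:
jog_arm --plan '[[[0, 0, 0, 0, 0, 0], [0, 0, 0, 0, 0, 0], [0, 0, 0, 0, 0, 0], [0, 0, 0, 0, 0, 0], [0, 0, -0.3, 0, 0, 0], [0, 0, -0.5, 0, 0, 0], [0, 0, -0.6, 0, 0, 0], [0, 0, -0.6, 0, 0, 0], [0, 0, 0, 0, 0, 0], [0, 0, 0, 0, 0, 0]]]' --grip 0.3

```text
time_s: 18.85
position: [0.5164, -0.2862, 0.1136]
tool_rot: [[0.258, 0.966, -0.0], [0.966, -0.258, 0.0], [0.0, -0.0, -1.0]]
ft_force: [-0.0, 0.0, -0.0]
grip_width: 0.0555
```

Request:
jog_arm --plan '[[[-0.4, 0, -0.6, 0, 0, 0], [-0.6, 0, -0.6, 0, 0, 0], [-0.6, 0, -0.2, 0, 0, 0], [0, 0, 0, 0, 0, 0], [0, 0, 0, 0, 0, 0]]]'

```text
time_s: 19.35
position: [0.4995, -0.3478, 0.1677]
tool_rot: [[0.259, 0.966, -0.003], [0.966, -0.259, 0.003], [0.002, -0.003, -1.0]]
ft_force: [-0.1, 0.6, -0.1]
grip_width: 0.0558
```

```bash
python3 dim.py; python3 - <<'E'
from fit import *
from plan import bedR,BED_P
for m in ['top','scene']:
    im2,d2=vision.get_image(m);ct2=cam(m);save('fin_'+m,im2)
    P,uv=pts(m,d2,np.ones(d2.shape,bool),ct2);B=bedR();Q=(P-BED_P)@B
    q=Q[(abs(Q[:,2]-.010)<.007)&(abs(Q[:,0])<.047)&(abs(Q[:,1])<.09)]
    print(m,rect_xy(q),np.median(q[:,2]))
im=cv2.imread('pics/fin_scene.png')
E
```

```text
19.35 [ 0.49951748 -0.34775402  0.16771701] 0.055815294599066534 [-0.1  0.6 -0.1]
wrist grip n 610 along 24.7 [ 516.8 -284.    27.4   19.2  165. ] housing along [-84.4  83.4] green along [-31.2  23.1  33.5] 176
top grip n 55 along 25.6 [ 515.8 -284.    28.2   19.   160.5] housing along [-21.6  84.6] green along [-15.2  25.9  33.7] 25
scene grip n 71 along 23.1 [ 519.4 -285.9   24.7   18.9  171.5] housing along [-84.1  82.5] green along [15.7 24.  31.9] 17
top [-1.000e-01  3.000e+00  1.512e+02  9.350e+01  9.000e+01] 0.011557682075227563
scene [  0.    1.8 150.8  93.8  90.1] 0.009289315825372407
```

```bash
python3 - <<'E'
import cv2,glob
f=sorted(glob.glob('pics/d_wrist_*'))[-1];im=cv2.imread(f);cv2.imwrite('pics/x3.png',cv2.resize(im[40:260,190:330],None,fx=2.6,fy=2.6,interpolation=cv2.INTER_CUBIC))
E
```

```text
(no output)
```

View pics/x3.png

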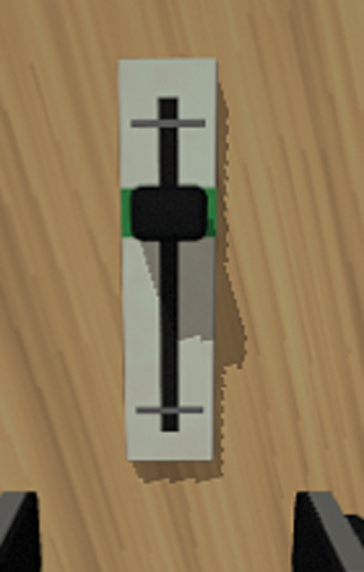

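View pics/fin_scene.png

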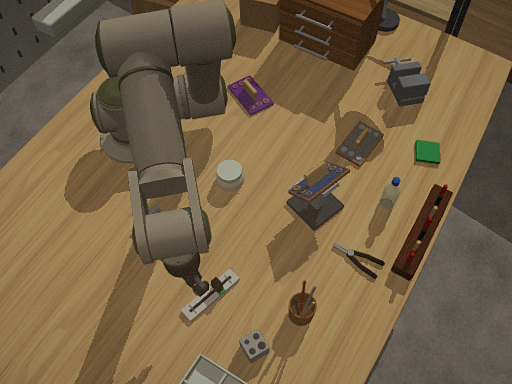

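In the last views the grip is centred on the green mark, in the wrist view at about 25 mm from the housing centre against 24.8 mm for the mark. The board lies unchanged on the easel at scene (320,182), the other things stand where they were, and the gripper is clear.

```bash
python3 -c "
from rig import env,close_job
print(env.observe()['time_s']);print(close_job())"
```

```text
19.6
the job is handed in; nothing more can be done
None
```

I laid the blue board on the easel by its handle and slid the dimmer grip level with the green mark. I handed the job in at 19.6 s.

- **Board:** I lowered it until it touched the slope, slid it down until it pressed the ledge (about 9 N, no further motion), then let go. The last top and scene views show it unmoved, flat on the bed to about 1° and square to the ledge. It is centred sideways to roughly 1–2 mm.
- **Dimmer:** my first slide went about 1.5 mm too far, so I gripped it again and moved it back. The last wrist view puts the grip at about 25 mm from the housing centre, against 24.8 mm for the mark. The scene and top views give about 24 and 25.5 mm, within calibration error.
- **Everything else:** the last scene picture shows the grey and purple boards and the other things where they were, and the gripper clear of everything. I checked these by eye only.

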